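# Press the birdhouse perch home

### The job

Three birdhouse front panels are screwed to the bench, each with a wooden perch standing proud of its hole. With your fingertips, slowly and gently press down the perch of the panel with the large round entrance hole until it is fully home, its collar on the panel, then withdraw your hand well clear of it. Do not grasp or pull the perch, and leave the other panels, their perches and the loose things on the bench alone.

Things in the scene. Friction and masses are not known exactly. Their poses are not given: they have to be found in the camera images.
- panel_large: fixed birdhouse front panel with a large round entrance hole, 48 mm across: pale wood, 140 x 110 x 12 mm, flat on a dark backing board 150 x 120 x 12 mm. Origin: centre of the backing board's underside, on the bench; z up, upper face at z = 24 mm. Hole centre at x = +25 mm, perch at x = -40 mm, both y = 0 (+x along the 140 mm length)
- perch_large_top (a point): centre of the upper end of the perch of panel_large: an upright wooden dowel 14 mm in diameter, with a collar 24 mm across and 4 mm thick at its foot; top 36 mm above the collar's underside. The point moves with the perch. z up
- perch_large (a joint): m pushed down, growing downwards: at 0 the collar is 12 mm above the panel's face, the dowel's top 72 mm above the bench; at 0.012 fully home on a hard stop, collar on the panel, top 60 mm above the bench. Starts at 0 to 0.004; about 4 N moves it, it stays where left; could be pulled up, must not be. Arrive at the stop slowly (under 25 mm/s): a knock over 60 N cracks it
- panel_small: fixed birdhouse front panel with a small round entrance hole, 26 mm across: pale wood, 140 x 110 x 12 mm, flat on a dark backing board 150 x 120 x 12 mm. Origin: centre of the backing board's underside, on the bench; z up, upper face at z = 24 mm. Hole centre at x = +25 mm, perch at x = -40 mm, both y = 0 (+x along the 140 mm length)
- perch_small_top (a point): centre of the upper end of the perch of panel_small: an upright wooden dowel 14 mm in diameter, with a collar 24 mm across and 4 mm thick at its foot; top 36 mm above the collar's underside. The point moves with the perch. z up
- perch_small (a joint): m pushed down, growing downwards: at 0 the collar is 12 mm above the panel's face, the dowel's top 72 mm above the bench; at 0.012 fully home on a hard stop, collar on the panel, top 60 mm above the bench. Starts at 0 to 0.004; about 4 N moves it, it stays where left; could be pulled up, must not be. Arrive at the stop slowly (under 25 mm/s): a knock over 60 N cracks it
- panel_slot: fixed birdhouse front panel with a rectangular entrance opening, 26 mm along x by 70 mm along y: pale wood, 140 x 110 x 12 mm, flat on a dark backing board 150 x 120 x 12 mm. Origin: centre of the backing board's underside, on the bench; z up, upper face at z = 24 mm. Hole centre at x = +25 mm, perch at x = -40 mm, both y = 0 (+x along the 140 mm length)
- perch_slot_top (a point): centre of the upper end of the perch of panel_slot: an upright wooden dowel 14 mm in diameter, with a collar 24 mm across and 4 mm thick at its foot; top 36 mm above the collar's underside. The point moves with the perch. z up
- perch_slot (a joint): m pushed down, growing downwards: at 0 the collar is 12 mm above the panel's face, the dowel's top 72 mm above the bench; at 0.012 fully home on a hard stop, collar on the panel, top 60 mm above the bench. Starts at 0 to 0.004; about 4 N moves it, it stays where left; could be pulled up, must not be. Arrive at the stop slowly (under 25 mm/s): a knock over 60 N cracks it
- spare_perch: loose spare perch standing upright on its collar: dowel 14 mm in diameter, 36 mm tall in all, collar 24 mm across; 20 g. Origin at the centre of its underside. To be left alone
- hammer: loose hammer with wooden handle, lying on the bench to the left of the panels, along x: 260 mm long, 96 mm over the head, 26 mm high. Origin at mid-length, on the bench. To be left alone
- nail_jar: loose closed glass jar with steel cap, 60 mm in diameter, 75 mm tall. Origin at the centre of its underside. To be left alone
- sanding_block: loose cork sanding block, 70 x 100 x 30 mm. Origin at the centre of its underside. To be left alone
Not all that is in view belongs to the job. What is shaped like the panel_large but green or purple is not meant.

How it is judged:
On the way:
1. the fingertips press the perch of the large-holed panel home (joint past 10.5 of 12 mm, while touched) (value of joint perch_large above 0.0105 m and contact force between the fingers and panel_large above 0.3 N), for 0.05 s.
At the end, for the whole second after the job is handed in: The large-holed panel's perch is home (joint over 10.5 mm of 12), the TCP is more than 80 mm from its top, the other perches are within 2 mm and the loose things within 10 mm of where they started, and at rest (value of joint perch_large above 0.0105 m and distance between the grasp point and perch_large_top above 0.08 m and distance of each of perch_small_top, perch_slot_top from where it was at the start of the episode below 0.002 m and distance of each of spare_perch, hammer, nail_jar, sanding_block from where it was at the start of the episode below 0.01 m and linear speed of each of spare_perch, hammer, nail_jar, sanding_block below 0.02 m/s); the robot touches nothing.
It fails at once if the perch of the large-holed panel, or that panel, is pressed with more than 60 N (contact force between panel_large and anything else above 60 N).
It fails at once if the perch is pulled up instead of pressed (3 mm above its proudest) (value of joint perch_large below -0.003 m).
It fails at once if the fingers are lowered around the perch as for a grasp (TCP below the perch's top, within 20 mm of its axis) (horizontal distance between the grasp point and perch_large_top below 0.02 m and z of the grasp point in the frame of perch_large_top below -0.003 m).
It fails at once if another panel or its perch is touched (over 1 N), or another perch moved by more than 2 mm (contact force between any of panel_small, panel_slot and anything else above 1 N or distance of any of perch_small_top, perch_slot_top from where it was at the start of the episode above 0.002 m).
It fails at once if the spare perch, hammer, nail jar or sanding block is shifted or lifted by more than 10 mm, or the spare perch tipped (distance of any of spare_perch, hammer, nail_jar, sanding_block from where it was at the start of the episode above 0.01 m or angle between spare_perch's own z axis and vertical above 0.3 rad).
It also fails if it takes over 29 s, if anything falls off the work surface, if the arm or the gripper's body presses on something with over 40 N, if the wrist force passes 120 N, or if a joint passes its speed limit or range.

### The arm

A 6-joint arm with a two-finger parallel gripper is mounted at the origin on the work surface. World frame = base frame: x ahead of the robot, y to its left, z up, the work surface at z = 0. Lengths are in m, angles in rad, forces in N, time in s.
With the tool pointing down it reaches from about 0.35 to 0.775 m from the base axis. Payload 7.3 kg.
Tool frame: the origin (TCP) lies between the finger pads, 19 mm behind the fingertips; this is the grasp point; z points along the fingers, y is the line along which they close (so a half turn about z gives the same grasp; the last joint's range is limited). The gripper opens to 92 mm and grips with 3 to 60 N. Pads are 19 mm wide; open, the fingers measure 130 mm over their backs; the gripper's body (75 mm by 190 mm) begins 47 mm behind the grasp point.
Start: joints at [0.983, 0.342, 1.524, -0, 1.275, -0.146], TCP at [0.224, 0.475, 0.246] pointing down, gripper open.
Joint ranges: [-2.53, 2.53], [-0.77, 2.02], [0.04, 2.7], [-1, 4.14], [0.28, 2.66], [-3.11, 3.11]. Speed limits (rad/s): [2.57, 2.57, 3.14, 3.14, 3.14, 3.14].

### API

Orientations are given as [roll, pitch, yaw] about the fixed x, y, z axes, in that order (R = Rz(yaw) Ry(pitch) Rx(roll)).
In Python, from cell import robot gives the robot as it stands.
- The arm moves only by the tool step_arm, never from a script. Its argument "motion" is a list of rows, each a list of 2 entries, a list of its own where there are three numbers: the shift along the tool's x, y, z in units of 60 mm (1.0 is 60 mm), then the turn about the tool's z in rad. In form: [[[x, y, z], spin], ...]. A call has 1 to 10 rows; each row is the pose to reach, as a shift and turn from the pose commanded when the call began, along the tool's axes at that moment; what a row does not reach only later rows make up. A row lasts 1/8 s, in which the tool goes at most 62.5 mm and 10.7 degrees, less where a joint would pass 70% of its speed; a pose out of reach is approached as far as the arm can. A call with a gripper value outside its range is refused whole. "hand" is the closure in counts, from 0 (fully open) to 255 (shut), set as the call begins (left out, the last holds). The fingers move at their own pace and stop on an object; "squeeze" is the grip in N (left out, the last holds). Time passes only in rows, so rows that repeat a pose let the fingers close. It gives the time, the measured TCP pose, the force, the opening and the grip force at its end, in the units of the state.
- robot.observe(): the state, without advancing time (a new reading comes with each control period).
- robot.read_camera(name): name is "side" or "top" or "wrist"; returns a dict with "pixels" (480x640x3 uint8, red, green, blue), "intrinsics" (3x3 intrinsics, pixels), "xyz" and "rotation" of the camera in the world; the wrist camera has in their place "T_tool_cam" (4x4, takes a point from camera to tool coordinates, whose origin is the TCP and whose axes are the flange's). Camera axes: x right, y up, looking along -z (the intrinsics and any distortion apply to the point x, -y, -z); pixel columns grow to the right and rows downward; lengths in m; the calibration is good to about 2 mm. A picture is of the moment at which its call begins: read the wrist's pose just before it. There is no depth.
- robot.hand_in(): hands the job in; it is judged then, once.
The state is a dict: "time": time; "qpos": joint angles; "qvel": joint speeds; "joint_efforts": joint torques, N m; "tool_pos": TCP position; "tool_rot": TCP orientation; "contact_force": force on the tool from outside, world axes, zero at the start; "torque": the same for the moment, N m; "opening": finger opening in m; "grip_force": force on a finger pad.
Only numpy, scipy, OpenCV 4.12 (cv2) and the standard library are available. Lean on these libraries where they do the work, as an engineer would, in place of code of your own. Each camera call takes 0.05 s, during which the arm holds its last target. There are 200 camera calls.

## Working session

There is one attempt and no reset: what is moved stays moved. The work goes in short steps, Python scripts to look and compute and a tool call to move; the robot and the scene stay as the last step left them, time stands still between calls to the robot, and variables do not carry over. Pictures are saved under pics/ and viewed, at most 10 in all, crops included, and the job is handed in when it is done.

Besides the shell and the picture viewer there is one more tool, called after "Call:" by a JSON object that holds its "api" and its "payload". step_arm: Moves the arm, as the interface text tells. Its arguments: {"type":"object","properties":{"motion":{"type":"array"},"hand":{"type":"number"},"squeeze":{"type":"number"}},"required":["motion"]}

```bash
mkdir -p pics; python3 - <<'E'
from cell import robot
import cv2,numpy as np
for n in("top","side"):
    c=robot.read_camera(n); cv2.imwrite(f"pics/{n}0.png",cv2.cvtColor(c["pixels"],cv2.COLOR_RGB2BGR)); print(n,c["intrinsics"],c["xyz"],c["rotation"],[k for k in c])
s=robot.observe();print(s["tool_pos"],s["tool_rot"],s["time"],s["contact_force"])
E
```

```text
top [[482.34579605   0.         322.72055143]
 [  0.         482.34579605 233.03858073]
 [  0.           0.           1.        ]] [0.38137272 0.0062015  1.07785095] [ 0.12758105  0.02085167 -1.57982601] ['pixels', 'intrinsics', 'xyz', 'rotation']
side [[518.49516523   0.         320.67111346]
 [  0.         518.49516523 243.71757236]
 [  0.           0.           1.        ]] [ 0.03996856 -0.73086783  0.68119148] [ 0.98362173  0.02363122 -0.61956583] ['pixels', 'intrinsics', 'xyz', 'rotation']
[0.22426896 0.47433252 0.24494433] [-3.14029665e+00 -1.89817134e-04  2.69982260e+00] 0.1 [ 0.65855197 -1.05295638  0.10295415]
```

View pics/top0.png

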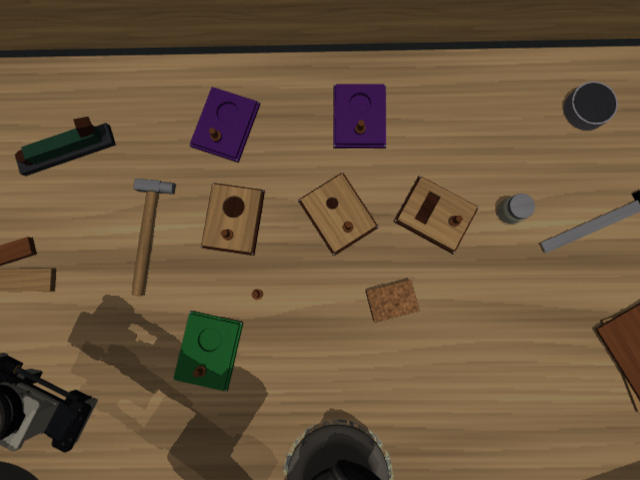

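View pics/side0.png

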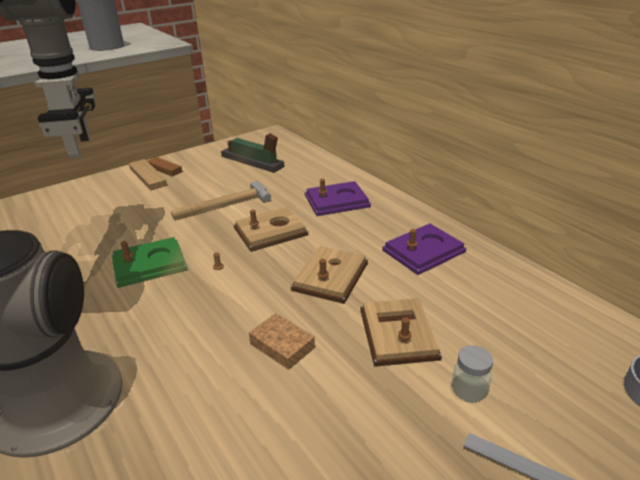

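The top view shows the large-holed panel with its hole at (233,206) and perch at (228,235). In the side view its perch top is near (253,212). The small-hole and slot panels are to the right, and the spare perch is at (257,294).

```bash
cat > h.py <<'E'
import numpy as np,cv2
from scipy.spatial.transform import Rotation as R
def ray(c,u,v):
    K=c["intrinsics"];d=np.array([(u-K[0][2])/K[0][0],-(v-K[1][2])/K[1][1],-1.])
    return np.array(c["xyz"]),R.from_euler("xyz",c["rotation"]).as_matrix()@d
def onz(c,u,v,z):
    o,d=ray(c,u,v);return o+d*(z-o[2])/d[2]
E
python3 - <<'E'
from cell import robot
from h import *
t=robot.read_camera("top");s=robot.read_camera("side")
for u,v in((233,206),(228,235)):print(onz(t,u,v,.024 if v==206 else .065))
print("side",onz(s,253,212,.068), "jar",onz(t,518,207,.075),onz(t,257,294,.03))
a=cv2.resize(t["pixels"][170:265,190:280],None,fx=6,fy=6,interpolation=cv2.INTER_NEAREST)[:540]
b=cv2.resize(s["pixels"][195:255,225:315],None,fx=6,fy=6,interpolation=cv2.INTER_NEAREST)
cv2.imwrite("pics/a.png",cv2.cvtColor(a,cv2.COLOR_RGB2BGR));cv2.imwrite("pics/b.png",cv2.cvtColor(b,cv2.COLOR_RGB2BGR))
E
```

```text
[0.57985285 0.2263334  0.024     ]
[0.50966685 0.22751645 0.065     ]
side [0.51495487 0.23583085 0.068     ] jar [ 0.56039288 -0.38338038  0.075     ] [0.38481048 0.17013716 0.03      ]
```

View pics/a.png

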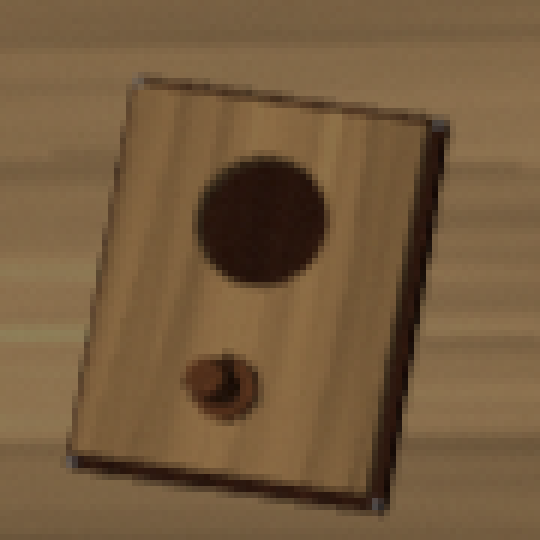

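View pics/b.png

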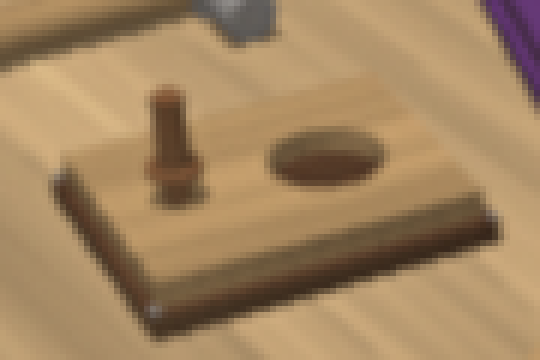

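Top crop: the dowel top is at pixel (224.3,233.3) and the hole at (233.8,206.7). Side crop: the dowel top is at (252.8,210.8), and the perch stands above a gap.

```bash
python3 - <<'E'
from cell import robot
from h import *
t=robot.read_camera("top");s=robot.read_camera("side")
o1,d1=ray(t,224.3,233.3);o2,d2=ray(s,252.8,210.8)
k=np.linalg.lstsq(np.c_[d1,-d2],o2-o1,rcond=None)[0]
print(o1+k[0]*d1,o2+k[1]*d2)
h=onz(t,233.8,206.7,.024)
c=[onz(t,190+x/6,170+y/6,.024) for x,y in((140,82),(440,125),(380,505),(70,460))]
m=np.mean(c,0);ax=(c[0]+c[1]-c[2]-c[3])/2;print(np.linalg.norm(ax),m,h);ax/=np.linalg.norm(ax)
print("perch",m-.04*ax,h-.065*ax)
p=(o1+k[0]*d1+o2+k[1]*d2)/2
st=robot.observe();Rt=R.from_euler("xyz",st["tool_rot"]).as_matrix()
for z in(.15,.1):print(Rt.T@(np.r_[p[:2],z]-st["tool_pos"])/.06)
print(st["tool_pos"],st["time"])
E
```

```text
[0.5123584  0.23366397 0.07300831] [0.51345853 0.23313915 0.07303291]
0.1433896939594099 [0.55151362 0.2261213  0.024     ] [0.57824596 0.2245208  0.024     ]
perch [0.51198998 0.23227614 0.024     ] [0.51402005 0.23452242 0.024     ]
[-6.06510291 -1.57584104  1.58863177]
[-6.06513784 -1.575454    2.42196501]
[0.22439187 0.47450554 0.24528924] 0.3
```

Call:
{"api": "step_arm", "payload": {"motion": [[[-0.5, -0.13, 0], 0], [[-1.2, -0.3, 0.1], 0], [[-2, -0.5, 0.3], 0], [[-2.8, -0.72, 0.6], 0], [[-3.6, -0.93, 0.9], 0], [[-4.4, -1.14, 1.2], 0], [[-5.1, -1.32, 1.4], 0], [[-5.7, -1.48, 1.5], 0], [[-6.07, -1.58, 1.59], 0], [[-6.07, -1.58, 1.59], 0]], "hand": 255, "squeeze": 10}}

```text
time: 1.55
tool_pos: [0.5137, 0.2324, 0.1496]
tool_rot: [-3.141, -0.001, 2.698]
contact_force: [-0.1, -1.0, -0.3]
opening: 0.0008
grip_force: 0.0
```

```bash
python3 - <<'E'
from cell import robot
from h import *
st=robot.observe();Rt=R.from_euler("xyz",st["tool_rot"]).as_matrix()
print(st["tool_pos"],st["tool_rot"],st["time"],st["contact_force"],st["opening"])
print(Rt.T@(np.array([.513,.2333,.1])-st["tool_pos"])/.06)
w=robot.read_camera("wrist");K=w["intrinsics"];T=np.array(w["T_tool_cam"])
im=cv2.cvtColor(w["pixels"],cv2.COLOR_RGB2BGR)
P=Rt.T@(np.array([.513,.2333,.072])-st["tool_pos"])
for q,col in((P,(0,0,255)),(np.array([0,0,.019]),(0,255,0))):
    p=np.linalg.inv(T)@np.r_[q,1];u=K@np.array([p[0],-p[1],-p[2]]);u/=u[2];print(u);cv2.circle(im,tuple(int(x) for x in u[:2]),3,col,-1)
cv2.imwrite("pics/w1.png",im)
E
```

```text
[0.51366372 0.23241011 0.14957596] [-3.14117998e+00 -6.85585827e-04  2.69788887e+00] 1.55 [-0.14333212 -0.99847777 -0.2922346 ] 0.0007865855585305244
[0.01579125 0.00898751 0.82627346]
[319.26823292 260.67434991   1.        ]
[318.65627967 302.25615805   1.        ]
```

View pics/w1.png

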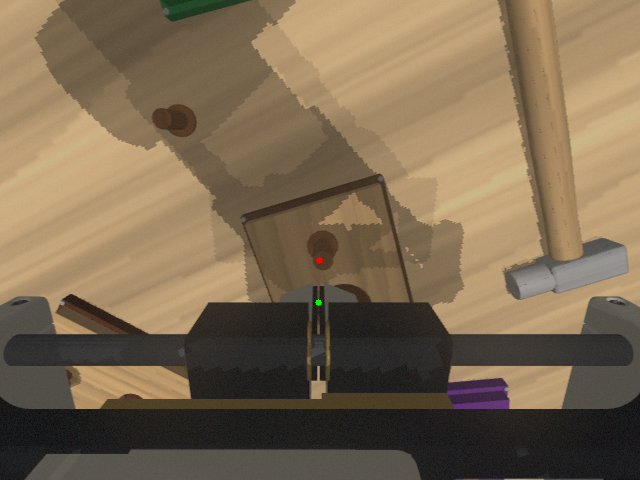

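The wrist view shows the predicted top (red dot, 319,261) on the dowel's end at about (322,259), so the alignment is good to about 1 mm. Descending.

Call:
{"api": "step_arm", "payload": {"motion": [[[0.01, 0.01, 0.2], 0], [[0.015, 0.01, 0.45], 0], [[0.015, 0.01, 0.65], 0], [[0.015, 0.01, 0.78], 0], [[0.015, 0.01, 0.85], 0], [[0.015, 0.01, 0.88], 0], [[0.015, 0.01, 0.9], 0], [[0.015, 0.01, 0.92], 0], [[0.015, 0.01, 0.94], 0], [[0.015, 0.01, 0.96], 0]]}}

```text
time: 2.85
tool_pos: [0.5126, 0.2342, 0.0926]
tool_rot: [3.141, 0.0, 2.7]
contact_force: [0.0, 0.9, -0.4]
opening: 0.0006
grip_force: 0.0
```

Call:
{"api": "step_arm", "payload": {"motion": [[[0, 0, 0.02], 0], [[0, 0, 0.04], 0], [[0, 0, 0.06], 0], [[0, 0, 0.08], 0], [[0, 0, 0.1], 0], [[0, 0, 0.12], 0], [[0, 0, 0.14], 0], [[0, 0, 0.16], 0]]}}

```text
time: 3.85
tool_pos: [0.5127, 0.2342, 0.0829]
tool_rot: [3.141, 0.0, 2.7]
contact_force: [-0.7, -0.7, 4.0]
opening: 0.0001
grip_force: 2.1
```

Call:
{"api": "step_arm", "payload": {"motion": [[[0, 0, 0.01], 0], [[0, 0, 0.02], 0], [[0, 0, 0.03], 0], [[0, 0, 0.04], 0], [[0, 0, 0.05], 0]]}}

```text
time: 4.47
tool_pos: [0.5127, 0.2341, 0.0799]
tool_rot: [3.141, 0.0, 2.7]
contact_force: [-0.5, -0.4, 3.9]
opening: 0.0008
grip_force: 2.0
```

Call:
{"api": "step_arm", "payload": {"motion": [[[0, 0, 0.005], 0], [[0, 0, 0.01], 0], [[0, 0, 0.015], 0]]}}

```text
time: 4.85
tool_pos: [0.5127, 0.2341, 0.0791]
tool_rot: [3.141, 0.0, 2.7]
contact_force: [-0.3, -1.7, 5.2]
opening: 0.0007
grip_force: 2.9
```

Call:
{"api": "step_arm", "payload": {"motion": [[[0, 0, 0.004], 0], [[0, 0, 0.008], 0]]}}

```text
time: 5.1
tool_pos: [0.5127, 0.2342, 0.079]
tool_rot: [3.141, 0.0, 2.7]
contact_force: [-1.9, -0.8, 8.6]
opening: 0.0004
grip_force: 4.3
```

Call:
{"api": "step_arm", "payload": {"motion": [[[0, 0, 0.006], 0], [[0, 0, 0.006], 0]]}}

```text
time: 5.35
tool_pos: [0.5127, 0.2342, 0.079]
tool_rot: [3.141, 0.001, 2.7]
contact_force: [-2.6, -0.4, 9.6]
opening: 0.0004
grip_force: 4.9
```

The force climbs while the tool no longer moves, so the perch is on its stop. Withdrawing straight up.

Call:
{"api": "step_arm", "payload": {"motion": [[[0, 0, -0.1], 0], [[0, 0, -0.3], 0], [[0, 0, -0.7], 0], [[0, 0, -1.2], 0], [[0, 0, -1.7], 0], [[0, 0, -2.1], 0], [[0, 0, -2.4], 0], [[0, 0, -2.5], 0], [[0, 0, -2.5], 0], [[0, 0, -2.5], 0]]}}

```text
time: 6.6
tool_pos: [0.5122, 0.234, 0.2273]
tool_rot: [-3.141, -0.001, 2.7]
contact_force: [-0.1, -0.3, 0.8]
opening: 0.0005
grip_force: 0.0
```

```bash
python3 - <<'E'
from cell import robot
from h import *
s=robot.read_camera("side")
b=cv2.resize(s["pixels"][195:255,225:315],None,fx=6,fy=6,interpolation=cv2.INTER_NEAREST)
cv2.imwrite("pics/b2.png",cv2.cvtColor(b,cv2.COLOR_RGB2BGR))
print(robot.observe()["tool_pos"])
E
```

```text
[0.51221219 0.23400591 0.22729384]
```

View pics/b2.png

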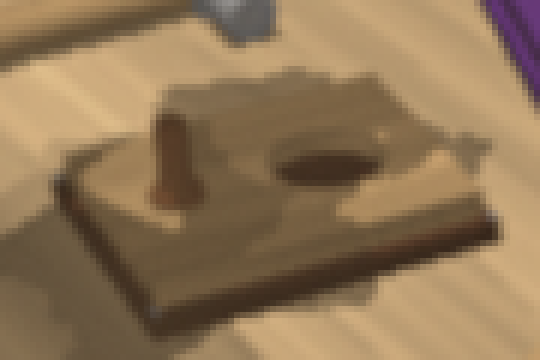

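The crop shows the collar flush on the panel, around crop pixel (178,195), and the hand is clear.

```bash
python3 -c "
from cell import robot
print(robot.hand_in())"
```

```text
the job is handed in; nothing more can be done
None
```

I pressed the large-holed panel's perch fully home: the collar sits on the panel and the pressing force stayed at about 10 N. The hand is about 167 mm clear of its top, nothing else was touched as far as I could see, and the job is handed in; no verdict was returned.

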